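# Find the proud rest button with a probe and press it home

### The arm

A 7-joint arm with a two-finger parallel gripper is mounted at the origin on the work surface; the furniture and walls round the work are solid. World frame = base frame: x ahead of the robot, y to its left, z up, the work surface at z = 0. Lengths are in m, angles in rad, forces in N, time in s.
With the tool pointing down it reaches from about 0.4 to 0.85 m from the base axis. Payload 10.4 kg.
Tool frame: the origin (TCP) lies on the centre line of the jaws, within the pads' length; the fingertips stand 8 mm ahead of it and the grasp point (between the pads) lies 11 mm behind it (r.finger_overhang is the distance from the TCP to the fingertips, in m); z points along the fingers, y is the line along which they close (so a half turn about z gives the same grasp; the last joint's range is limited). The gripper opens to 87 mm and grips with 3 to 60 N. Pads are 19 mm wide; open, the fingers measure 117 mm over their backs; the gripper's body (75 mm by 190 mm) begins 51 mm behind the grasp point.
Start: joints at [-0.023, 0.332, -0.065, 1.46, 0.022, 1.35, -0.088], TCP at [0.625, 0, 0.231] pointing down, gripper open.
Joint ranges: [-2.6, 2.6], [-0.5, 2.12], [-1.47, 1.34], [0.16, 2.42], [-1.27, 4.41], [0.06, 2.06], [-2.6, 2.6]. Speed limits (rad/s): [2.22, 2.22, 2.79, 2.79, 3.14, 3.14, 3.14].

### API

Orientations are given as a unit quaternion [x, y, z, w].
In Python, from bench import r, vision gives the robot as it stands.
- The arm moves only by the tool drive_tool, never from a script. Its argument "series" is a list of rows, each a list of 2 entries, a list of its own where there are three numbers: the shift along the world's x, y, z in cm, then the turn about the world's z in degrees. A call has exactly 10 rows; each row shifts and turns the commanded pose from where the row before left it; what a row does not reach is not made up. A row lasts 1/8 s, in which the tool goes at most 62.5 mm and 10.7 degrees, less where a joint would pass 70% of its speed; a pose out of reach is approached as far as the arm can. A call with a gripper value outside its range is refused whole. "hand" is the closure, from 0 (fully open) to 1 (shut), set as the call begins (left out, the last holds). The fingers move at their own pace and stop on an object; "newtons" is the grip in N (left out, the last holds). Time passes only in rows, so rows that do not move let the fingers close, or fill a call up. It gives the time, the measured TCP pose, the force, the opening and the grip force at its end, in the units of the state.
- r.read_state(): the state, without advancing time (a new reading comes with each control period).
- vision.camera(name): name is "scene" or "side" or "wrist"; returns a dict with "color" (480x640x3 uint8, red, green, blue), "intrinsics" (3x3 intrinsics, pixels), "R" (3x3) and "t" (3): a world point X has camera coordinates R X + t; the wrist camera has in their place "mount" (4x4, takes a point from camera to tool coordinates, whose origin is the TCP and whose axes are the flange's). Camera axes: x right, y down, z forward; pixel columns grow to the right and rows downward; lengths in m; the calibration is good to about 2 mm. A picture is of the moment at which its call begins: read the wrist's pose just before it. There is no depth.
- r.close_job(): hands the job in; it is judged then, once.
The state is a dict: "time": time; "joint_positions": joint angles; "joint_vel": joint speeds; "joint_torque": joint torques, N m; "ee_pos": TCP position; "eef_rot": TCP orientation; "ft_force": force on the tool from outside, world axes, zero at the start; "torque": the same for the moment, N m; "width": finger opening in m; "grip_force": force on a finger pad.
Only numpy, scipy, OpenCV 4.12 (cv2) and the standard library are available. Lean on these libraries where they do the work, as an engineer would, in place of code of your own. Each camera call takes 0.05 s, during which the arm holds its last target. There are 200 camera calls.

### The job

One of the six rest buttons on the metal base plate has not been pushed fully home and stands about 2 mm higher than the others. Take the spring-tipped probe out of its stand, compare the buttons by touching their tops lightly with the sprung tip to find the high one, then press that one down with the probe until it is fully home, without hammering it, and stand the probe back in its stand. The seated buttons only bear a light touch (never push the probe's spring to its end on one of them), keep the gripper off the buttons, and leave the other things on the bench where they are.

Things in the scene. Friction and masses are not known exactly. Their poses are not given: they have to be found in the camera images.
- base_plate: fixed dark steel plate lying flat, 130 (its x) by 180 (its y) by 16 mm thick; origin at the centre of its underside, z up. On it stand six round bosses, 26 mm across and 4 mm high, in two rows of three, 70 mm apart in x and 55 mm in y; in each sits a bright steel rest button, 16 mm across with a flat top. A seated button's top is 24 mm above the underside; one, different each time, is 2.0 to 2.4 mm higher
- probe_stand: fixed grey plastic stand: a 64 mm square block, 45 mm high, on a 90 mm square foot 6 mm thick, with a vertical hole, 16 mm across and chamfered 3 mm at its mouth, through its centre. Origin at the centre of its underside, z up
- probe: loose hand probe, about 0.13 kg; starts upright in the stand, its flange on the block's top. Origin at the centre of the flange's underside, z up the handle. Above it: flange 28 mm across, 6 mm thick; black square handle 18 by 18 mm (sides along its x and y) from 6 to 84 mm; small cap up to 87 mm. Below it: nose 10 mm across, 22 mm long; then a 5 mm plunger with ball end, tip 38 mm below the origin when free
- probe_tip (a point): the lowest point of the probe's sprung plunger. The plunger springs back up to 8 mm into the nose: it begins to move at 1 N, then 0.8 N per mm, so 7.4 N when it meets its end; beyond that it pushes rigidly. A seated button is rigid and is damaged by over 9 N; the high one yields downward at about 12 N, stays where it is left, stops hard when home (within 0.6 mm will do), and bears up to 45 N
- seat_0 (a point): fixed point on the base plate, at the centre of a seated button's top: -35 mm in the plate's x, -55 mm in its y, 24 mm above its underside (it does not tell whether this button is the high one)
- seat_1 (a point): fixed point on the base plate, at the centre of a seated button's top: -35 mm in the plate's x, 0 mm in its y, 24 mm above its underside (it does not tell whether this button is the high one)
- seat_2 (a point): fixed point on the base plate, at the centre of a seated button's top: -35 mm in the plate's x, 55 mm in its y, 24 mm above its underside (it does not tell whether this button is the high one)
- seat_3 (a point): fixed point on the base plate, at the centre of a seated button's top: 35 mm in the plate's x, -55 mm in its y, 24 mm above its underside (it does not tell whether this button is the high one)
- seat_4 (a point): fixed point on the base plate, at the centre of a seated button's top: 35 mm in the plate's x, 0 mm in its y, 24 mm above its underside (it does not tell whether this button is the high one)
- seat_5 (a point): fixed point on the base plate, at the centre of a seated button's top: 35 mm in the plate's x, 55 mm in its y, 24 mm above its underside (it does not tell whether this button is the high one)
- screw_tin: bystander: round clear lidded tin, 62 mm across, 28 mm high, loose; origin at the centre of its underside
- hookup_spool: bystander: wire spool, 48 mm across, 30 mm high, standing on its flange, loose; origin at the centre of its underside
- side_cutters: bystander: side cutters lying flat, 60 by 121 by 11 mm, loose; origin at the centre of its underside
Mind the look-alikes: they are no part of the job. There is more than one size of the probe; the job needs the smaller.

How it is judged:
By the outcome, as a careful person would: the job done as asked, in the order asked, and still so for the second after the job is handed in, with the robot touching nothing.
It also fails if it takes over 72 s, if anything falls off the work surface, if the arm or the gripper's body presses on something with over 40 N, if the wrist force passes 120 N, or if a joint passes its speed limit or range.

## Working session

There is one attempt and no reset: what is moved stays moved. The work goes in short steps, Python scripts to look and compute and a tool call to move; the robot and the scene stay as the last step left them, time stands still between calls to the robot, and variables do not carry over. Pictures are saved under pics/ and viewed, at most 10 in all, crops included, and the job is handed in when it is done.

Besides the shell and the picture viewer there is one more tool, called by a JSON object that holds its "method" and its "body", one argument or row to a line. drive_tool: Moves the arm, as the interface text tells. Its arguments: {"type":"object","properties":{"series":{"type":"array"},"hand":{"type":"number"},"newtons":{"type":"number"}},"required":["series"]}

```bash
ls; mkdir -p pics; python3 - <<'E'
from bench import r, vision
import cv2,json,numpy as np
s=r.read_state();print(s)
for n in("scene","side","wrist"):
    c=vision.camera(n);cv2.imwrite(f"pics/{n}0.png",c["color"][:,:,::-1])
    print(n,{k:np.round(v,4).tolist() for k,v in c.items() if k!="color"})
E
```

```text
pics
{'time': 0.0, 'joint_positions': array([-0.02259846,  0.33285287, -0.0647141 ,  1.46096275,  0.02157142,
        1.34990224, -0.08850698]), 'joint_vel': array([-0.00014056, -0.00072225,  0.00118038, -0.00029301, -0.00043497,
       -0.00017388, -0.00193728]), 'joint_torque': array([-1.20520472e-04, -6.23245955e+01,  2.44190963e-02, -3.89891267e+01,
       -6.13984605e-02,  3.97891912e-02,  1.87085252e-04]), 'ee_pos': array([6.24611895e-01, 1.08424441e-05, 2.29755595e-01]), 'eef_rot': array([ 7.07099540e-01,  7.07113661e-01, -5.18355485e-04, -4.93258570e-04]), 'ft_force': array([-1.15836295,  0.14185301,  0.87616006]), 'torque': array([-0.00281529,  0.01926711, -0.00042886]), 'grip_force': 0.0, 'width': 0.08731355064959848}
scene {'intrinsics': [[491.2817, 0.0, 320.5739], [0.0, 491.2817, 242.1945], [0.0, 0.0, 1.0]], 'R': [[-0.4829, -0.8757, 0.0059], [-0.6527, 0.3554, -0.6691], [0.5838, -0.3269, -0.7432]], 't': [0.273, 0.4194, 1.0433]}
side {'intrinsics': [[611.6589, 0.0, 314.1083], [0.0, 611.6589, 242.7461], [0.0, 0.0, 1.0]], 'R': [[0.08, -0.9967, 0.0104], [-0.6404, -0.0593, -0.7657], [0.7639, 0.0546, -0.6431]], 't': [-0.021, 0.4072, 0.9439]}
wrist {'intrinsics': [[417.2058, 0.0, 321.237], [0.0, 417.2058, 235.5697], [0.0, 0.0, 1.0]], 'mount': [[0.0004, -0.9561, -0.293, 0.0804], [1.0, 0.0004, 0.0001, 0.0002], [0.0, -0.293, 0.9561, -0.1562], [0.0, 0.0, 0.0, 1.0]]}
```

View pics/scene0.png

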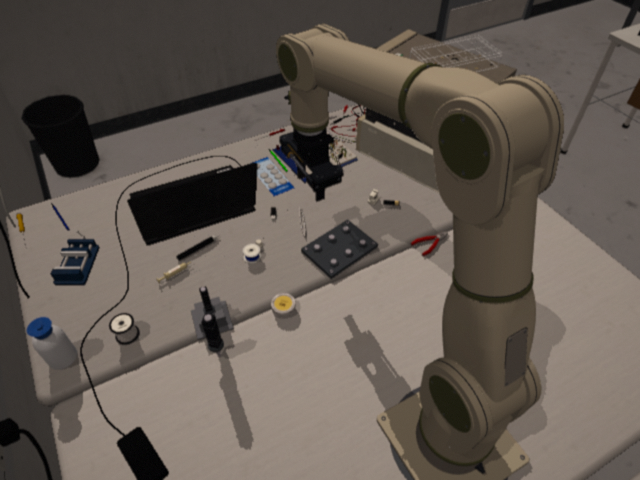

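View pics/side0.png

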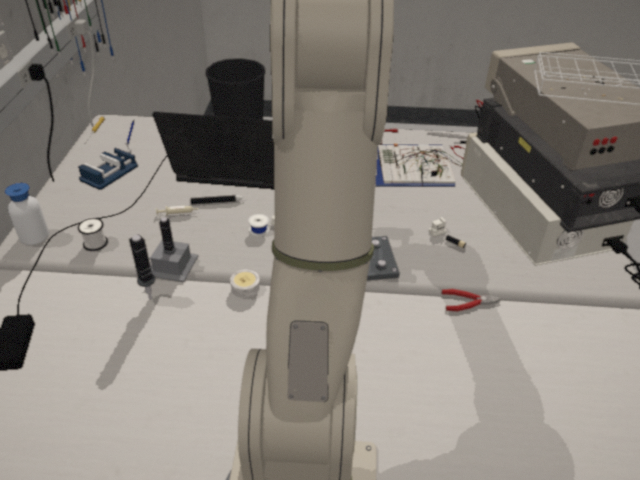

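View pics/wrist0.png

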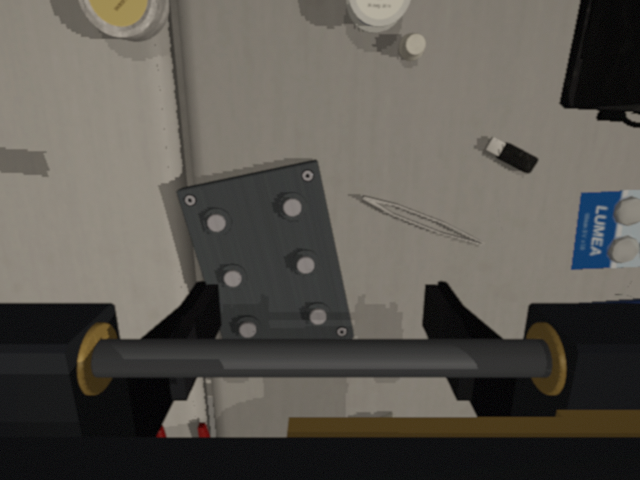

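The scene view shows the plate at about (340,248), the tin at (284,305) and two black probe handles at about (206,300) and (212,330), with the grey stand near (215,315). In the side view the stand is at (172,262) and a second probe is at (142,265). The wrist view shows all six buttons, between (215,222) and (318,316). I'll zoom in on the probes.

```bash
cat > h.py <<'E'
from bench import r, vision
import cv2,numpy as np
from scipy.spatial.transform import Rotation as Ro
def grab(n):
    s=r.read_state(); c=vision.camera(n)
    if n=="wrist":
        T=np.eye(4);T[:3,:3]=Ro.from_quat(s["eef_rot"]).as_matrix();T[:3,3]=s["ee_pos"]
        M=T@c["mount"]; c["R"]=M[:3,:3].T; c["t"]=-M[:3,:3].T@M[:3,3]
    return c
def ray(c,uv,z):
    d=c["R"].T@np.linalg.solve(c["intrinsics"],[*uv,1.]);o=-c["R"].T@c["t"]
    return o+d*(z-o[2])/d[2]
def proj(c,X):
    p=c["intrinsics"]@(c["R"]@np.asarray(X)+c["t"]);return p[:2]/p[2]
E
python3 - <<'E'
from h import *
a=grab("scene");b=grab("side");w=grab("wrist")
A=cv2.resize(a["color"][270:370,165:265],(400,400),interpolation=cv2.INTER_CUBIC)
B=cv2.resize(b["color"][205:305,110:210],(400,400),interpolation=cv2.INTER_CUBIC)
cv2.imwrite("pics/crop1.png",np.hstack([A,B])[:,:,::-1])
for uv in [(172,262)]: print("stand side top",ray(b,uv,.05))
for uv in [(142,283)]: print("other base side",ray(b,uv,.0))
for uv in [(216,222),(292,207),(233,278),(306,265),(248,329),(318,316)]: print(uv,ray(w,uv,.024).round(4))
E
```

```text
stand side top [0.4825754  0.32067139 0.05      ]
other base side [0.46423055 0.38871524 0.        ]
(216, 222) [ 0.5303 -0.0179  0.024 ]
(292, 207) [ 0.599  -0.0041  0.024 ]
(233, 278) [ 0.5423 -0.0723  0.024 ]
(306, 265) [ 0.6109 -0.0592  0.024 ]
(248, 329) [ 0.5536 -0.126   0.024 ]
(318, 316) [ 0.6219 -0.1118  0.024 ]
```

View pics/crop1.png

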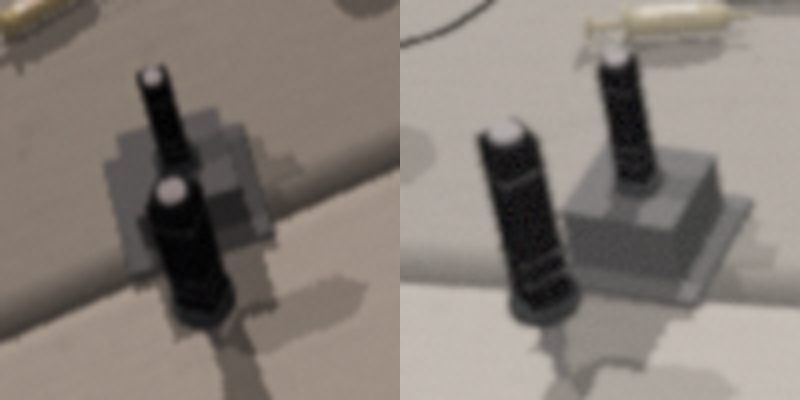

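The smaller probe is the one in the grey stand; the larger look-alike stands free beside it, at about y = 0.39. I'll move so the wrist camera looks at the stand.

{"method": "drive_tool", "body": {
  "series": [
    [[-1.5, 2.7, 1], 0],
    [[-1.5, 2.7, 1], 0],
    [[-1.5, 2.7, 1], 0],
    [[-1.5, 2.7, 1], 0],
    [[-1.5, 2.7, 1], 0],
    [[-1.5, 2.7, 1], 0],
    [[-1.5, 2.7, 1], 0],
    [[-1.5, 2.7, 0], 0],
    [[-1.5, 2.7, 0], 0],
    [[0, 0, 0], 0]
  ],
  "hand": 0
}}

```text
time: 1.55
ee_pos: [0.4886, 0.2455, 0.3007]
eef_rot: [0.706, 0.709, 0.0, -0.0]
ft_force: [0.8, -0.3, 0.7]
width: 0.0872
grip_force: 0.0
```

```bash
python3 - <<'E'
from h import *
c=grab("wrist");cv2.imwrite("pics/w1.png",c["color"][:,:,::-1]);np.savez("w1.npz",**c)
a=grab("scene");b=grab("side")
def tri(u,v):
    P=[x["intrinsics"]@np.c_[x["R"],x["t"]] for x in(a,b)]
    X=cv2.triangulatePoints(*P,np.array(u,float),np.array(v,float)).ravel();return X[:3]/X[3]
print("cap",tri((203,289),(164.2,218.7)))
print("big cap",tri((207.8,317.5),(136.5,238)))
print(r.read_state()["ee_pos"],r.read_state()["ft_force"])
E
```

```text
cap [0.52230767 0.33583499 0.13414605]
big cap [0.41895238 0.3566487  0.16630301]
[0.4904965  0.24209386 0.30049674] [-0.18379337 -1.32076597  0.9900409 ]
```

View pics/w1.png

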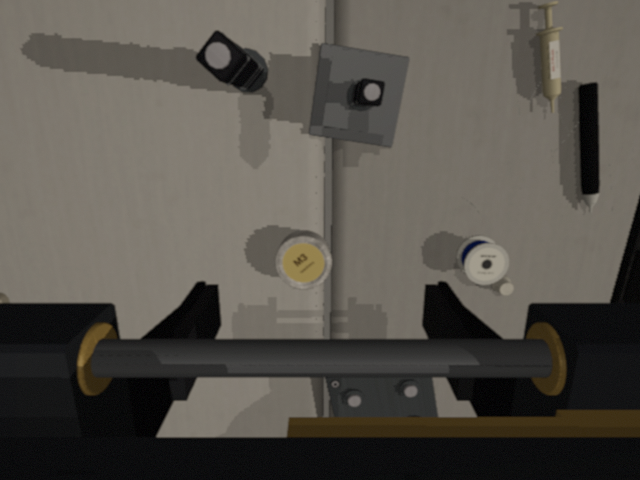

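Wrist view: stand block corners at (322,43), (408,56), (392,147) and (309,134); probe cap at (371,92); big probe cap at (217,55). I'll compute the positions and zoom in on the handle for its yaw.

```bash
python3 - <<'E'
from h import *
c=dict(np.load("w1.npz"))
for z in(.132,.138): print("cap",ray(c,(371,92),z))
for z in(0,.006): print("foot corners",[ray(c,p,z)[:2].round(4).tolist() for p in[(322,43),(408,56),(392,147),(309,134)]])
print("big",ray(c,(217,55),.166),ray(c,(252,77),.006), "tin",ray(c,(303,262),.028),"spool",ray(c,(484,263),.03))
k=cv2.resize(c["color"][35:155,300:420],(600,600),interpolation=cv2.INTER_CUBIC)
k=cv2.convertScaleAbs(k,alpha=2.2,beta=10)
cv2.imwrite("pics/c2.png",k[:,:,::-1])
E
```

```text
cap [0.52500549 0.33729018 0.132     ]
cap [0.52433031 0.33707709 0.138     ]
foot corners [[0.4888, 0.3883], [0.5759, 0.3766], [0.5647, 0.2861], [0.4754, 0.2993]]
foot corners [[0.4888, 0.3874], [0.5748, 0.376], [0.5637, 0.2866], [0.4756, 0.2997]]
big [0.4210919  0.35814846 0.166     ] [0.41810516 0.35555269 0.006     ] tin [0.46915748 0.16431149 0.028     ] spool [0.66688455 0.16486764 0.03      ]
```

View pics/c2.png

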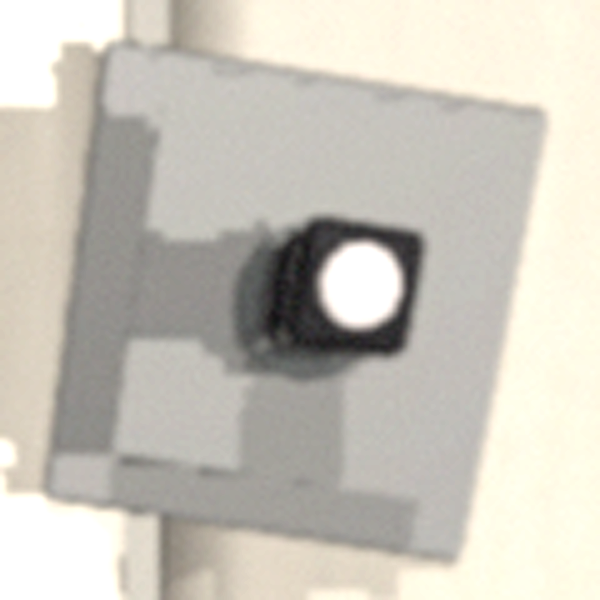

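The handle's edges lie at about -8.5° to world x, like the stand's. The big probe is 0.105 m away in -x, so I'll close along y instead, turning +81.5°.

{"method": "drive_tool", "body": {
  "series": [
    [[0.5, 1.2, 0], 10.2],
    [[0.5, 1.2, -0.5], 10.2],
    [[0.5, 1.2, -0.5], 10.2],
    [[0.5, 1.2, -0.5], 10.2],
    [[0.5, 1.2, -0.5], 10.2],
    [[0.5, 1.2, -0.5], 10.2],
    [[0.5, 1.2, -0.5], 10.2],
    [[0, 1.1, -0.5], 10.1],
    [[0, 0, -0.5], 0],
    [[0, 0, 0], 0]
  ]
}}

```text
time: 2.95
ee_pos: [0.5255, 0.3367, 0.26]
eef_rot: [0.077, 0.997, -0.0, -0.0]
ft_force: [-0.0, -0.1, -0.1]
width: 0.0869
grip_force: 0.0
```

```bash
cat >> h.py <<'E'
def st():
    s=r.read_state();print("t",round(s["time"],2),"pos",np.round(s["ee_pos"],4),"rot",Ro.from_quat(s["eef_rot"]).as_matrix().round(3).tolist(),"F",s["ft_force"].round(2),"w",round(s["width"],4),"g",round(s["grip_force"],1))
E
python3 - <<'E'
from h import *
st();c=grab("wrist");st();cv2.imwrite("pics/w2.png",c["color"][:,:,::-1])
for X in([.5257,.3373,.138],[.5257,.3373,.132]): print(proj(c,X))
E
```

```text
t 2.95 pos [0.5255 0.3367 0.26  ] rot [[-0.988, 0.153, -0.001], [0.153, 0.988, -0.001], [0.0, -0.001, -1.0]] F [-0.   -0.06 -0.12] w 0.0869 g 0.0
t 3.0 pos [0.5255 0.3369 0.2605] rot [[-0.988, 0.152, 0.0], [0.152, 0.988, -0.001], [-0.0, -0.0, -1.0]] F [-0.3   0.12 -0.09] w 0.0872 g 0.0
[322.66724541 229.26106373]
[322.65362212 226.90927852]
```

View pics/w2.png

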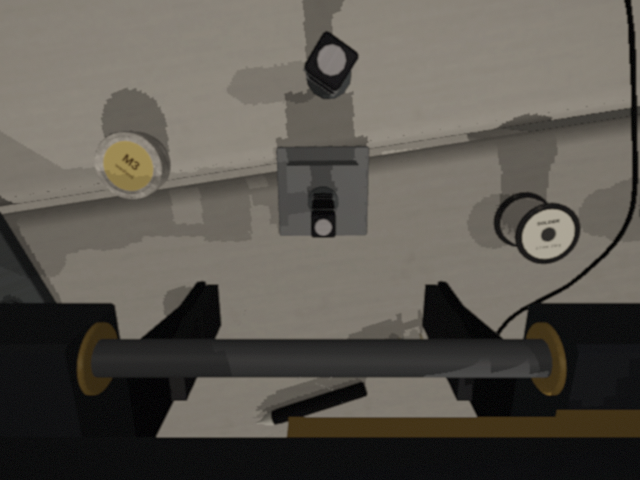

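The cap is at (323,227), matching the prediction, and its sides are square to the jaws. Descending to grasp.

{"method": "drive_tool", "body": {
  "series": [
    [[0, 0, -2], 0],
    [[0, 0, -2], 0],
    [[0, 0, -2], 0],
    [[0, 0, -2], 0],
    [[0, 0, -2], 0],
    [[0, 0, -2], 0],
    [[0, 0, -2], 0],
    [[0, 0, -1.5], 0],
    [[0, 0, -0.8], 0],
    [[0, 0, 0], 0]
  ]
}}

```text
time: 4.25
ee_pos: [0.5249, 0.338, 0.0972]
eef_rot: [0.074, 0.997, -0.0, -0.0]
ft_force: [0.6, 1.1, -0.6]
width: 0.0872
grip_force: 0.0
```

{"method": "drive_tool", "body": {
  "series": [
    [[0, 0, 0], 0],
    [[0, 0, 0], 0],
    [[0, 0, 0], 0],
    [[0, 0, 0], 0],
    [[0, 0, 0], 0],
    [[0, 0, 0], 0],
    [[0, 0, 0], 0],
    [[0, 0, 0], 0],
    [[0, 0, 0], 0],
    [[0, 0, 0], 0]
  ],
  "hand": 1,
  "newtons": 50
}}

```text
time: 5.5
ee_pos: [0.525, 0.338, 0.0976]
eef_rot: [0.074, 0.997, 0.0, -0.0]
ft_force: [-0.1, 0.2, -0.5]
width: 0.0176
grip_force: 50.0
```

{"method": "drive_tool", "body": {
  "series": [
    [[0, 0, 0.5], 0],
    [[0, 0, 1], 0],
    [[0, 0, 1.5], 0],
    [[0, 0, 2], 0],
    [[0, 0, 2], 0],
    [[0, 0, 2], 0],
    [[0, 0, 1.5], 0],
    [[0, -2, 0], 0],
    [[0, -3, 0], 0],
    [[0, -4, 0], 0]
  ]
}}

```text
time: 6.75
ee_pos: [0.5245, 0.2459, 0.2015]
eef_rot: [0.074, 0.997, -0.0, -0.001]
ft_force: [-0.7, 0.0, -1.6]
width: 0.0176
grip_force: 50.0
```

{"method": "drive_tool", "body": {
  "series": [
    [[0, -4, 0], 0],
    [[0, -4, 0], 0],
    [[0, -4, 0], 0],
    [[0, -4, 0], 0],
    [[0, -4, 0], 0],
    [[0, -3, 0], 0],
    [[0, -2, 0], 0],
    [[0.5, -1.6, 0], 0],
    [[0, 0, 0], 0],
    [[0, 0, 0], 0]
  ]
}}

```text
time: 8.0
ee_pos: [0.5299, -0.0171, 0.2023]
eef_rot: [0.074, 0.997, 0.0, -0.0]
ft_force: [0.1, 0.9, -1.2]
width: 0.0178
grip_force: 50.0
```

```bash
python3 - <<'E'
from h import *
st();c=grab("wrist");s=grab("side");st()
print({k:proj(c,X).round(0).tolist() for k,X in dict(A=[.5303,-.0179,.024],B=[.599,-.0041,.024],C=[.5423,-.0723,.024],D=[.6109,-.0592,.024],E=[.5536,-.126,.024],F=[.6219,-.1118,.024]).items()})
cv2.imwrite("pics/w3.png",np.vstack([c["color"][:,:,::-1],])) 
E
```

```text
t 8.0 pos [ 0.5299 -0.0171  0.2023] rot [[-0.989, 0.147, -0.0], [0.147, 0.989, 0.001], [0.001, 0.001, -1.0]] F [ 0.15  0.9  -1.24] w 0.0178 g 50.0
t 8.1 pos [ 0.5299 -0.0169  0.2025] rot [[-0.989, 0.146, -0.0], [0.146, 0.989, 0.0], [0.0, 0.0, -1.0]] F [ 0.55  0.95 -2.1 ] w 0.0176 g 50.0
{'A': [321.0, 211.0], 'B': [348.0, 285.0], 'C': [259.0, 234.0], 'D': [288.0, 305.0], 'E': [199.0, 255.0], 'F': [232.0, 324.0]}
```

View pics/w3.png

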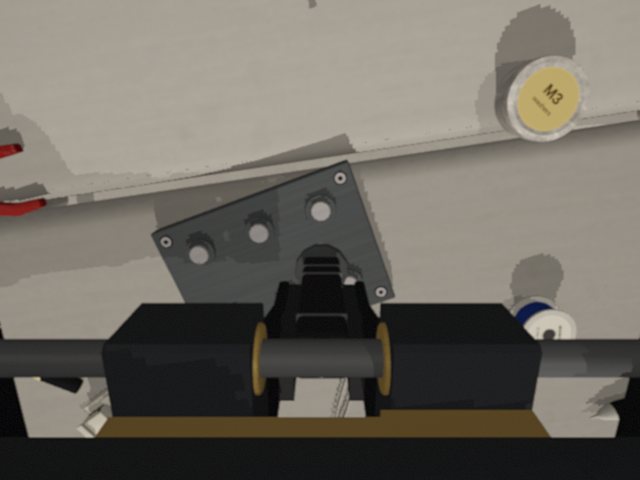

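The visible buttons at (321,210), (259,233) and (199,254) match the predictions within 1 px. I'll come down over A and take a force baseline just above contact.

{"method": "drive_tool", "body": {
  "series": [
    [[0, 0, -1], 0],
    [[0, 0, -1.5], 0],
    [[0, 0, -1.5], 0],
    [[0, 0, -1.5], 0],
    [[0, 0, -1.5], 0],
    [[0, 0, -1], 0],
    [[0, 0, -0.4], 0],
    [[0, 0, 0], 0],
    [[0, 0, 0], 0],
    [[0, 0, 0], 0]
  ]
}}

```text
time: 9.35
ee_pos: [0.5303, -0.018, 0.119]
eef_rot: [0.074, 0.997, 0.0, 0.0]
ft_force: [-0.3, -0.1, -1.5]
width: 0.0176
grip_force: 50.0
```

```bash
cat >> h.py <<'E'
def avg(n=6):
    F=[];P=[]
    for i in range(n):
        vision.camera("side");s=r.read_state();F.append(s["ft_force"]);P.append(s["ee_pos"])
    F=np.array(F);print("t",round(s["time"],2),"F",F.mean(0).round(2),"sd",F.std(0).round(2),"pos",np.mean(P,0).round(5),"g",round(s["grip_force"],1))
E
python3 -c "
from h import *
avg()"
```

```text
t 9.65 F [ 0.04  0.19 -1.17] sd [0.38 0.67 0.4 ] pos [ 0.53013 -0.01799  0.11877] g 50.0
```

{"method": "drive_tool", "body": {
  "series": [
    [[0, 0, -0.1], 0],
    [[0, 0, -0.1], 0],
    [[0, 0, -0.1], 0],
    [[0, 0, -0.1], 0],
    [[0, 0, -0.1], 0],
    [[0, 0, 0], 0],
    [[0, 0, 0], 0],
    [[0, 0, 0], 0],
    [[0, 0, 0], 0],
    [[0, 0, 0], 0]
  ]
}}

```text
time: 10.9
ee_pos: [0.5301, -0.018, 0.1136]
eef_rot: [0.074, 0.997, 0.0, 0.0]
ft_force: [-0.5, 0.1, 0.4]
width: 0.0177
grip_force: 50.0
```

```bash
python3 -c "
from h import *
avg()"
```

```text
t 11.2 F [-0.14  0.09  0.29] sd [0.39 0.48 0.28] pos [ 0.53004 -0.01797  0.11359] g 50.0
```

{"method": "drive_tool", "body": {
  "series": [
    [[0, 0, -0.1], 0],
    [[0, 0, -0.1], 0],
    [[0, 0, 0], 0],
    [[0, 0, 0], 0],
    [[0, 0, 0], 0],
    [[0, 0, 0], 0],
    [[0, 0, 0], 0],
    [[0, 0, 0], 0],
    [[0, 0, 0], 0],
    [[0, 0, 0], 0]
  ]
}}

```text
time: 12.45
ee_pos: [0.53, -0.018, 0.1116]
eef_rot: [0.074, 0.997, 0.0, 0.0]
ft_force: [-1.0, 0.5, 1.7]
width: 0.0176
grip_force: 50.0
```

```bash
python3 -c "
from h import *
avg()"
```

```text
t 12.75 F [-0.14 -0.14  1.58] sd [0.55 0.42 0.52] pos [ 0.53003 -0.01797  0.11158] g 50.0
```

{"method": "drive_tool", "body": {
  "series": [
    [[0, 0, 0.5], 0],
    [[0, 0, 0.5], 0],
    [[2.3, 0.4, 0], 0],
    [[2.3, 0.5, 0], 0],
    [[2.3, 0.5, 0], 0],
    [[0, 0, 0], 0],
    [[0, 0, -0.5], 0],
    [[0, 0, -0.3], 0],
    [[0, 0, -0.2], 0],
    [[0, 0, 0], 0]
  ]
}}

```text
time: 14.0
ee_pos: [0.5986, -0.0042, 0.1116]
eef_rot: [0.074, 0.997, -0.0, -0.0]
ft_force: [-1.7, -0.3, 2.2]
width: 0.0177
grip_force: 50.0
```

```bash
python3 -c "
from h import *
avg(10)"
```

```text
t 14.5 F [-1.52 -0.7   1.7 ] sd [0.67 0.48 0.36] pos [ 0.599   -0.00408  0.11172] g 50.0
```

{"method": "drive_tool", "body": {
  "series": [
    [[0, 0, 0.5], 0],
    [[0, 0, 0.5], 0],
    [[0.4, -1.8, 0], 0],
    [[0.4, -1.8, 0], 0],
    [[0.4, -1.9, 0], 0],
    [[0, 0, 0], 0],
    [[0, 0, -0.5], 0],
    [[0, 0, -0.3], 0],
    [[0, 0, -0.2], 0],
    [[0, 0, 0], 0]
  ]
}}

```text
time: 15.75
ee_pos: [0.6112, -0.0584, 0.1118]
eef_rot: [0.074, 0.997, 0.0, 0.0]
ft_force: [-0.9, 0.9, 3.3]
width: 0.0175
grip_force: 50.0
```

```bash
python3 -c "
from h import *
avg(8)"
```

```text
t 16.15 F [-0.42  1.44  2.98] sd [0.44 0.41 0.53] pos [ 0.61116 -0.05851  0.11181] g 50.0
```

{"method": "drive_tool", "body": {
  "series": [
    [[0, 0, 0.5], 0],
    [[0, 0, 0.5], 0],
    [[0.4, -1.7, 0], 0],
    [[0.4, -1.8, 0], 0],
    [[0.3, -1.8, 0], 0],
    [[0, 0, 0], 0],
    [[0, 0, -0.5], 0],
    [[0, 0, -0.3], 0],
    [[0, 0, -0.2], 0],
    [[0, 0, 0], 0]
  ]
}}

```text
time: 17.4
ee_pos: [0.6221, -0.1112, 0.1117]
eef_rot: [0.074, 0.997, 0.0, 0.0]
ft_force: [-1.8, 1.7, 2.0]
width: 0.0178
grip_force: 50.0
```

```bash
python3 -c "
from h import *
avg(8)"
```

```text
t 17.8 F [-0.53  1.84  1.95] sd [0.48 0.45 0.64] pos [ 0.62215 -0.11162  0.11178] g 50.0
```

{"method": "drive_tool", "body": {
  "series": [
    [[0, 0, 0.5], 0],
    [[0, 0, 0.5], 0],
    [[-2.3, -0.4, 0], 0],
    [[-2.3, -0.5, 0], 0],
    [[-2.3, -0.5, 0], 0],
    [[0, 0, 0], 0],
    [[0, 0, -0.5], 0],
    [[0, 0, -0.3], 0],
    [[0, 0, -0.2], 0],
    [[0, 0, 0], 0]
  ]
}}

```text
time: 19.05
ee_pos: [0.5535, -0.1258, 0.1117]
eef_rot: [0.074, 0.997, 0.0, 0.0]
ft_force: [0.0, 0.8, 1.1]
width: 0.0176
grip_force: 50.0
```

```bash
python3 -c "
from h import *
avg(8)"
```

```text
t 19.45 F [1.11 0.93 1.63] sd [0.69 0.21 0.53] pos [ 0.55335 -0.12583  0.1118 ] g 50.0
```

{"method": "drive_tool", "body": {
  "series": [
    [[0, 0, 0.5], 0],
    [[0, 0, 0.5], 0],
    [[-0.4, 1.8, 0], 0],
    [[-0.4, 1.8, 0], 0],
    [[-0.3, 1.8, 0], 0],
    [[0, 0, 0], 0],
    [[0, 0, -0.5], 0],
    [[0, 0, -0.3], 0],
    [[0, 0, -0.2], 0],
    [[0, 0, 0], 0]
  ]
}}

```text
time: 20.7
ee_pos: [0.5421, -0.0726, 0.1116]
eef_rot: [0.074, 0.997, -0.0, 0.0]
ft_force: [-1.2, -1.0, 2.1]
width: 0.0179
grip_force: 50.0
```

```bash
python3 -c "
from h import *
avg(8)"
```

```text
t 21.1 F [-0.81 -1.54  1.65] sd [0.62 0.38 0.49] pos [ 0.54209 -0.07233  0.11173] g 50.0
```

Button D at (0.611,-0.059) reads 4.15 N net against about 2.9 N for the other five, so it is the high one. I'll go back to it and press in slow steps.

{"method": "drive_tool", "body": {
  "series": [
    [[0, 0, 0.5], 0],
    [[0, 0, 0.5], 0],
    [[2.3, 0.4, 0], 0],
    [[2.3, 0.4, 0], 0],
    [[2.3, 0.5, 0], 0],
    [[0, 0, 0], 0],
    [[0, 0, -0.5], 0],
    [[0, 0, -0.3], 0],
    [[0, 0, -0.2], 0],
    [[0, 0, 0], 0]
  ],
  "newtons": 60
}}

```text
time: 22.35
ee_pos: [0.6108, -0.0591, 0.1118]
eef_rot: [0.074, 0.997, -0.0, -0.0]
ft_force: [-2.1, 0.1, 3.9]
width: 0.0174
grip_force: 60.0
```

{"method": "drive_tool", "body": {
  "series": [
    [[0, 0, -0.05], 0],
    [[0, 0, -0.05], 0],
    [[0, 0, -0.05], 0],
    [[0, 0, -0.05], 0],
    [[0, 0, -0.05], 0],
    [[0, 0, -0.05], 0],
    [[0, 0, -0.05], 0],
    [[0, 0, 0], 0],
    [[0, 0, 0], 0],
    [[0, 0, 0], 0]
  ]
}}

```text
time: 23.6
ee_pos: [0.611, -0.0591, 0.1082]
eef_rot: [0.074, 0.997, -0.0, -0.0]
ft_force: [-2.7, 0.1, 6.4]
width: 0.0174
grip_force: 60.0
```

{"method": "drive_tool", "body": {
  "series": [
    [[0, 0, -0.03], 0],
    [[0, 0, -0.03], 0],
    [[0, 0, -0.03], 0],
    [[0, 0, -0.03], 0],
    [[0, 0, 0], 0],
    [[0, 0, 0], 0],
    [[0, 0, 0], 0],
    [[0, 0, 0], 0],
    [[0, 0, 0], 0],
    [[0, 0, 0], 0]
  ]
}}

```text
time: 24.85
ee_pos: [0.6112, -0.0591, 0.1076]
eef_rot: [0.074, 0.997, -0.0, 0.0]
ft_force: [-3.2, -0.2, 10.0]
width: 0.0179
grip_force: 60.0
```

{"method": "drive_tool", "body": {
  "series": [
    [[0, 0, -0.03], 0],
    [[0, 0, -0.03], 0],
    [[0, 0, -0.03], 0],
    [[0, 0, -0.03], 0],
    [[0, 0, 0], 0],
    [[0, 0, 0], 0],
    [[0, 0, 0], 0],
    [[0, 0, 0], 0],
    [[0, 0, 0], 0],
    [[0, 0, 0], 0]
  ]
}}

```text
time: 26.1
ee_pos: [0.6112, -0.0591, 0.1064]
eef_rot: [0.074, 0.997, -0.0, 0.0]
ft_force: [-3.1, -0.7, 10.6]
width: 0.0177
grip_force: 60.0
```

{"method": "drive_tool", "body": {
  "series": [
    [[0, 0, -0.03], 0],
    [[0, 0, -0.03], 0],
    [[0, 0, -0.02], 0],
    [[0, 0, 0], 0],
    [[0, 0, 0], 0],
    [[0, 0, 0], 0],
    [[0, 0, 0], 0],
    [[0, 0, 0], 0],
    [[0, 0, 0], 0],
    [[0, 0, 0], 0]
  ]
}}

```text
time: 27.35
ee_pos: [0.6112, -0.059, 0.1056]
eef_rot: [0.074, 0.997, -0.0, 0.0]
ft_force: [-4.0, 0.1, 10.2]
width: 0.0178
grip_force: 60.0
```

{"method": "drive_tool", "body": {
  "series": [
    [[0, 0, -0.02], 0],
    [[0, 0, -0.02], 0],
    [[0, 0, -0.02], 0],
    [[0, 0, 0], 0],
    [[0, 0, 0], 0],
    [[0, 0, 0], 0],
    [[0, 0, 0], 0],
    [[0, 0, 0], 0],
    [[0, 0, 0], 0],
    [[0, 0, 0], 0]
  ]
}}

```text
time: 28.6
ee_pos: [0.6112, -0.0591, 0.1054]
eef_rot: [0.074, 0.997, -0.0, 0.0]
ft_force: [-4.7, 0.7, 13.4]
width: 0.0176
grip_force: 60.0
```

{"method": "drive_tool", "body": {
  "series": [
    [[0, 0, -0.02], 0],
    [[0, 0, -0.02], 0],
    [[0, 0, -0.02], 0],
    [[0, 0, 0], 0],
    [[0, 0, 0], 0],
    [[0, 0, 0], 0],
    [[0, 0, 0], 0],
    [[0, 0, 0], 0],
    [[0, 0, 0], 0],
    [[0, 0, 0], 0]
  ]
}}

```text
time: 29.85
ee_pos: [0.6114, -0.0591, 0.1052]
eef_rot: [0.074, 0.997, -0.0, 0.001]
ft_force: [-6.1, -0.3, 15.8]
width: 0.0175
grip_force: 60.0
```

It has reached a hard stop: 17 N with hardly any motion. I'll lift off and check D again with a light touch at the same height, then check a neighbour.

{"method": "drive_tool", "body": {
  "series": [
    [[0, 0, 0.2], 0],
    [[0, 0, 0.5], 0],
    [[0, 0, 0.59], 0],
    [[0, 0, 0.5], 0],
    [[0, 0, 0], 0],
    [[0, 0, -0.5], 0],
    [[0, 0, -0.3], 0],
    [[0, 0, -0.2], 0],
    [[0, 0, 0], 0],
    [[0, 0, 0], 0]
  ]
}}

```text
time: 31.1
ee_pos: [0.611, -0.059, 0.1117]
eef_rot: [0.074, 0.997, 0.0, -0.0]
ft_force: [-2.1, -0.3, 2.0]
width: 0.0174
grip_force: 60.0
```

```bash
python3 -c "
from h import *
avg(10)"
```

```text
t 31.6 F [-1.41  0.43  1.83] sd [0.34 0.28 0.44] pos [ 0.611   -0.05899  0.11164] g 60.0
```

{"method": "drive_tool", "body": {
  "series": [
    [[0, 0, 0.5], 0],
    [[0, 0, 0.5], 0],
    [[-0.4, 1.8, 0], 0],
    [[-0.4, 1.8, 0], 0],
    [[-0.4, 1.9, 0], 0],
    [[0, 0, 0], 0],
    [[0, 0, -0.5], 0],
    [[0, 0, -0.3], 0],
    [[0, 0, -0.2], 0],
    [[0, 0, 0], 0]
  ]
}}

```text
time: 32.85
ee_pos: [0.5991, -0.0047, 0.1116]
eef_rot: [0.074, 0.997, -0.0, 0.0]
ft_force: [-1.2, -1.6, 2.3]
width: 0.0171
grip_force: 60.0
```

```bash
python3 -c "
from h import *
avg(10)"
```

```text
t 33.35 F [-0.3  -1.62  1.25] sd [0.7  0.36 0.53] pos [ 0.59913 -0.00429  0.11173] g 60.0
```

D reads about level with the others but the noise is large. I'll give it one firmer, slow press (about 25 N, inside its limit) and re-measure with more samples.

{"method": "drive_tool", "body": {
  "series": [
    [[0, 0, 0.5], 0],
    [[0, 0, 0.5], 0],
    [[0.4, -1.8, 0], 0],
    [[0.4, -1.8, 0], 0],
    [[0.4, -1.9, 0], 0],
    [[0, 0, 0], 0],
    [[0, 0, -0.5], 0],
    [[0, 0, -0.3], 0],
    [[0, 0, -0.3], 0],
    [[0, 0, -0.2], 0]
  ]
}}

```text
time: 34.6
ee_pos: [0.6111, -0.0582, 0.1087]
eef_rot: [0.074, 0.997, 0.0, 0.0]
ft_force: [-2.4, 1.6, 3.7]
width: 0.0178
grip_force: 60.0
```

{"method": "drive_tool", "body": {
  "series": [
    [[0, 0, -0.1], 0],
    [[0, 0, -0.1], 0],
    [[0, 0, -0.08], 0],
    [[0, 0, -0.06], 0],
    [[0, 0, -0.06], 0],
    [[0, 0, -0.05], 0],
    [[0, 0, -0.05], 0],
    [[0, 0, -0.05], 0],
    [[0, 0, -0.04], 0],
    [[0, 0, 0], 0]
  ]
}}

```text
time: 35.85
ee_pos: [0.6116, -0.0584, 0.1049]
eef_rot: [0.074, 0.997, 0.0, 0.001]
ft_force: [-7.8, 3.1, 19.6]
width: 0.0174
grip_force: 60.0
```

{"method": "drive_tool", "body": {
  "series": [
    [[0, 0, 0.2], 0],
    [[0, 0, 0.5], 0],
    [[0, 0, 0.69], 0],
    [[0, 0, 0.5], 0],
    [[0, 0, 0], 0],
    [[0, 0, -0.5], 0],
    [[0, 0, -0.3], 0],
    [[0, 0, -0.2], 0],
    [[0, 0, 0], 0],
    [[0, 0, 0], 0]
  ]
}}

```text
time: 37.1
ee_pos: [0.6109, -0.059, 0.1117]
eef_rot: [0.074, 0.997, -0.0, -0.0]
ft_force: [-1.2, -0.4, 0.7]
width: 0.0174
grip_force: 60.0
```

```bash
python3 -c "
from h import *
avg(20)"
```

```text
t 38.1 F [-1.67 -0.43  1.62] sd [0.55 0.47 0.48] pos [ 0.61099 -0.05903  0.1116 ] g 60.0
```

{"method": "drive_tool", "body": {
  "series": [
    [[0, 0, 0.5], 0],
    [[0, 0, 0.5], 0],
    [[-2.3, -0.4, 0], 0],
    [[-2.3, -0.4, 0], 0],
    [[-2.3, -0.5, 0], 0],
    [[0, 0, 0], 0],
    [[0, 0, -0.5], 0],
    [[0, 0, -0.3], 0],
    [[0, 0, -0.2], 0],
    [[0, 0, 0], 0]
  ]
}}

```text
time: 39.35
ee_pos: [0.5425, -0.0717, 0.1117]
eef_rot: [0.074, 0.997, 0.0, 0.0]
ft_force: [-0.3, 0.5, 1.6]
width: 0.0176
grip_force: 60.0
```

```bash
python3 -c "
from h import *
avg(20)"
```

```text
t 40.35 F [1.47 1.01 1.74] sd [0.61 0.51 0.5 ] pos [ 0.5422  -0.0719   0.11171] g 60.0
```

D now reads the same as its neighbour (1.62 vs 1.74 N), so it is home. Returning to the stand.

{"method": "drive_tool", "body": {
  "series": [
    [[0, 0, 1], 0],
    [[0, 0, 2], 0],
    [[0, 0, 3], 0],
    [[0, 1, 3], 0],
    [[0, 3, 0], 0],
    [[0, 4, 0], 0],
    [[0, 4, 0], 0],
    [[-0.5, 4, 0], 0],
    [[-0.5, 4, 0], 0],
    [[-0.7, 4, 0], 0]
  ]
}}

```text
time: 41.6
ee_pos: [0.5243, 0.1687, 0.2017]
eef_rot: [0.074, 0.997, -0.0, -0.0]
ft_force: [0.8, -0.4, -0.9]
width: 0.0175
grip_force: 60.0
```

{"method": "drive_tool", "body": {
  "series": [
    [[0, 4, 0], 0],
    [[0, 4, 0], 0],
    [[0, 3, 0], 0],
    [[0, 3, 0], 0],
    [[0, 2, 0], 0],
    [[0, 1, 0], 0],
    [[0, 0, 0], 0],
    [[0, 0, 0], 0],
    [[0, 0, 0], 0],
    [[0, 0, 0], 0]
  ]
}}

```text
time: 42.85
ee_pos: [0.5252, 0.3375, 0.2017]
eef_rot: [0.074, 0.997, -0.0, 0.0]
ft_force: [-0.0, -0.6, -1.1]
width: 0.0176
grip_force: 60.0
```

```bash
python3 -c "
from h import *
st();avg(4)
c=grab('side');cv2.imwrite('pics/s3.png',cv2.resize(c['color'][160:310,90:290],(800,600),interpolation=cv2.INTER_CUBIC)[:,:,::-1])"
```

```text
t 42.85 pos [0.5252 0.3375 0.2017] rot [[-0.989, 0.149, 0.0], [0.149, 0.989, -0.0], [-0.0, -0.0, -1.0]] F [-0.01 -0.61 -1.06] w 0.0176 g 60.0
t 43.05 F [-0.19 -0.06 -1.02] sd [0.58 0.7  0.19] pos [0.5251  0.3378  0.20165] g 60.0
```

View pics/s3.png

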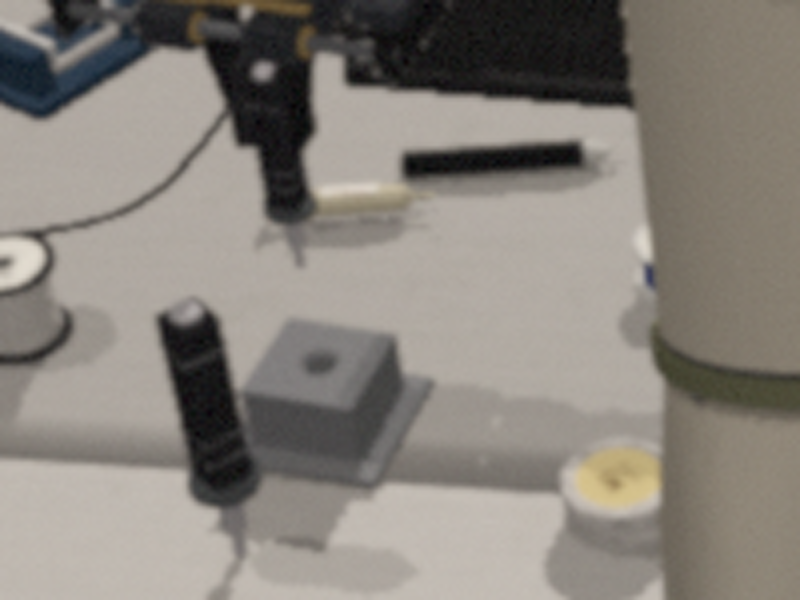

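The probe hangs straight above the empty hole, whose mouth is at (320,362), and nothing else has moved. Lowering it.

{"method": "drive_tool", "body": {
  "series": [
    [[0, 0, -1], 0],
    [[0, 0, -2], 0],
    [[0, 0, -2], 0],
    [[0, 0, -1], 0],
    [[0, 0, -1], 0],
    [[0, 0, -1], 0],
    [[0, 0, -1], 0],
    [[0, 0, -0.8], 0],
    [[0, 0, -0.4], 0],
    [[0, 0, 0], 0]
  ]
}}

```text
time: 44.35
ee_pos: [0.5249, 0.338, 0.0994]
eef_rot: [0.074, 0.997, -0.0, -0.0]
ft_force: [0.3, 0.8, -2.2]
width: 0.0178
grip_force: 60.0
```

{"method": "drive_tool", "body": {
  "series": [
    [[0, 0, -0.05], 0],
    [[0, 0, -0.05], 0],
    [[0, 0, -0.05], 0],
    [[0, 0, 0], 0],
    [[0, 0, 0], 0],
    [[0, 0, 0], 0],
    [[0, 0, 0], 0],
    [[0, 0, 0], 0],
    [[0, 0, 0], 0],
    [[0, 0, 0], 0]
  ]
}}

```text
time: 45.6
ee_pos: [0.525, 0.338, 0.0981]
eef_rot: [0.074, 0.997, 0.0, -0.0]
ft_force: [0.1, 0.5, -1.2]
width: 0.0174
grip_force: 60.0
```

Almost down (the grasp was at 0.0975). I'll lower the last 0.6 mm and open.

{"method": "drive_tool", "body": {
  "series": [
    [[0, 0, -0.03], 0],
    [[0, 0, -0.03], 0],
    [[0, 0, 0], 0],
    [[0, 0, 0], 0],
    [[0, 0, 0], 0],
    [[0, 0, 0], 0],
    [[0, 0, 0], 0],
    [[0, 0, 0], 0],
    [[0, 0, 0], 0],
    [[0, 0, 0], 0]
  ]
}}

```text
time: 46.85
ee_pos: [0.5251, 0.338, 0.0976]
eef_rot: [0.074, 0.997, 0.0, 0.0]
ft_force: [-0.6, -1.6, 2.7]
width: 0.0173
grip_force: 60.0
```

{"method": "drive_tool", "body": {
  "series": [
    [[0, 0, 0], 0],
    [[0, 0, 0], 0],
    [[0, 0, 0], 0],
    [[0, 0, 0], 0],
    [[0, 0, 0], 0],
    [[0, 0, 0], 0],
    [[0, 0, 0], 0],
    [[0, 0, 0], 0],
    [[0, 0, 0], 0],
    [[0, 0, 0], 0]
  ],
  "hand": 0
}}

```text
time: 48.1
ee_pos: [0.525, 0.338, 0.0975]
eef_rot: [0.074, 0.997, 0.0, -0.0]
ft_force: [0.9, 0.2, 0.8]
width: 0.0868
grip_force: 0.0
```

{"method": "drive_tool", "body": {
  "series": [
    [[0, 0, 1], 0],
    [[0, 0, 2], 0],
    [[0, 0, 2], 0],
    [[0, 0, 2], 0],
    [[0, 0, 2], 0],
    [[0, 0, 2], 0],
    [[0, 0, 2], 0],
    [[0, 0, 2], 0],
    [[0, 0, 0], 0],
    [[0, 0, 0], 0]
  ]
}}

```text
time: 49.35
ee_pos: [0.5248, 0.3378, 0.2468]
eef_rot: [0.074, 0.997, -0.0, -0.0]
ft_force: [0.1, -0.6, 0.3]
width: 0.0869
grip_force: 0.0
```

```bash
python3 -c "
from h import *
st()
c=grab('side');cv2.imwrite('pics/s4.png',cv2.resize(c['color'][160:310,90:290],(800,600),interpolation=cv2.INTER_CUBIC)[:,:,::-1])"
```

```text
t 49.35 pos [0.5248 0.3378 0.2468] rot [[-0.989, 0.148, -0.001], [0.148, 0.989, -0.0], [0.001, -0.001, -1.0]] F [ 0.08 -0.56  0.33] w 0.0869 g 0.0
```

View pics/s4.png

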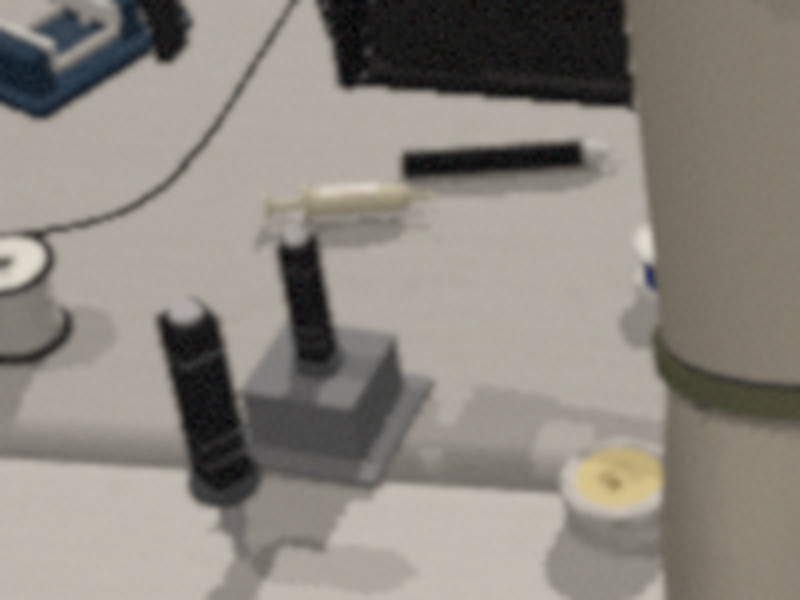

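The probe stands upright in its stand, its cap at (297,237), and the gripper is clear.

```bash
python3 -c "
from bench import r
print(r.close_job())"
```

```text
the job is handed in; nothing more can be done
None
```

Job handed in at about 49 s: the high button, at about (0.611, -0.059), was pressed to its hard stop and now reads level with a neighbouring button, and the probe is back upright in its stand.

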